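# Hang the handpiece rack on its keyhole screws

### The arm

A 6-joint arm with a two-finger parallel gripper is mounted at the origin on a cart in front of the work surface, level with it; the furniture and walls round the work are solid. World frame = base frame: x ahead of the robot, y to its left, z up, the work surface at z = 0. Lengths are in m, angles in rad, forces in N, time in s.
With the tool pointing down it reaches from about 0.3 to 0.95 m from the base axis. Payload 3.1 kg.
Tool frame: the origin (TCP) lies midway between the tips of the shut fingers; the grasp point (between the pads) lies 19 mm behind it; z points along the fingers, y is the line along which they close (so a half turn about z gives the same grasp; the last joint's range is limited). The gripper opens to 85 mm and grips with 20 to 120 N. Pads are 22 mm wide; open, the fingers measure 114 mm over their backs; the gripper's body (76 mm by 85 mm) begins 54 mm behind the grasp point. The pads swing forward as they close: fully open they stand 13 mm farther back than shut.
Start: joints at [-1.369, 0.308, 1.634, -0, 1.2, -0.07], TCP at [0.168, -0.602, 0.231] pointing down, gripper open.
Joint ranges: [-3.06, 3.06], [-0.79, 1.96], [0.05, 2.63], [-1.19, 4.34], [0.05, 2.64], [-2.94, 2.94]. Speed limits (rad/s): [2.79, 2.79, 3.14, 3.14, 3.14, 3.14].

### API

Orientations are given as a unit quaternion [x, y, z, w].
In Python, from rig import arm, cams gives the robot as it stands. The module is installed in compiled form; this text tells all that it offers.
- The arm moves only by the shell command python3 -m inch [FORCE], which reads ROWS from standard input. ROWS is a JSON object with one list for each field, all of the same length, 1 to 20, a row being the entries at one place: sx, sy, sz (the shift in a scale on which 1.0 is 0.6 m), twist (a turn about the tool's z in a scale on which 1.0 is pi/2 rad), aperture (the opening from 0.0 (shut) to 1.0 (fully open)); each row is the pose to reach, as a shift and turn from the pose commanded when the command began, along the tool's axes at that moment; what a row does not reach only later rows make up. A row lasts 1/8 s, in which the tool goes at most 0.0625 m and 0.188 rad, less where a joint would pass 70% of its speed; a pose out of reach is approached as far as the arm can. The fingers move at their own pace and stop on an object; FORCE is the grip in N (left out, the last holds). Time passes only in rows, so rows that do not move let the fingers close. It prints the time, the measured TCP pose, the force, the opening and the grip force at its end. Input that does not fit is refused with a message, and nothing moves.
- arm.sense(): the state, without advancing time (a new reading comes with each control period).
- cams.capture(name): name is "side" or "top"; returns (picture, depth): 400x640x3 uint8, blue, green, red; 400x640 float32, m along the optical axis (not along the pixel's ray), 0 where there is no reading.
- cams.camera_params(name): a dict with "fx", "fy", "cx", "cy" (pixels), "world_from_camera" (4x4, takes a point from camera to world coordinates). Camera axes: x right, y up, looking along -z (the intrinsics and any distortion apply to the point x, -y, -z); pixel columns grow to the right and rows downward; lengths in m; the calibration is good to about 2 mm. A picture is of the moment at which its call begins. camera_params takes no time and is no camera call.
- arm.sign_off(): hands the job in; it is judged then, once.
The state is a dict: "t": time; "q": joint angles; "joint_vel": joint speeds; "joint_torque": joint torques, N m; "tcp_pos": TCP position; "ee_rot": TCP orientation; "force": force on the tool from outside, world axes, zero at the start; "wrist_torque": the same for the moment, N m; "opening": opening from 0.0 (shut) to 1.0 (fully open); "grip_force": force on a finger pad.
Only numpy, scipy, OpenCV 4.12 (cv2) and the standard library are available. Lean on these libraries where they do the work, as an engineer would, in place of code of your own. Each camera call takes 0.05 s, during which the arm holds its last target. There are 200 camera calls.

### The job

Take the steel handpiece rack by its blue grip, pass its two keyholes over the screw heads on the white stand until the back plate lies against the panel, then slide it straight down until it is fully home, and let go. The screws are clamped somewhere along their slots, so feel for them gently and never force the rack against the stand. Leave the dropper bottle, blue bur block and white coil where they are.

Things in the scene. Friction and masses are not known exactly. Their poses are not given: they have to be found in the camera images.
- rack: loose handpiece rack of 4 mm stainless sheet, 0.2 to 0.4 kg, 50 (x) x 120 (y) x 131 (z) mm with its blue grip, standing right of the sink. Origin: centre of the underside; x points to the flat back face (x = 25 mm), z up. Back plate x = 21 to 25, z = 0 to 89 mm, with two keyholes at y = -35 and 35 mm; in front of it a floor tray and, at z = 85 to 89 mm, a comb shelf.
- grip (a point): point in the blue grip block on top of the rack for the middle of the finger pads, 24 mm above the comb shelf (rack frame -6, 0, 113 mm). The block is 34 (x) x 18 (y) x 42 (z) mm, from z = 89 to 131 mm, centred on x = -6 mm; grip it across its 18 mm, along the rack's y, from above. The distiller's white spout overhangs the worktop farther right and beyond: keep the gripper clear of it.
- keyhole_mid (a point): point on the rack's back face midway between the two wide holes (rack frame 25, 0, 45 mm). Each keyhole is a 16.5 mm square hole with its corners cut off by 2.4 mm, centre at z = 45 mm, with a slot 8.5 mm wide above it whose closed top end is at z = 66 mm.
- stand: stand fixed to the worktop left of the sink: white upright panel 14 x 170 x 185 mm on an aluminium foot. Origin: under the panel's centre, on the worktop; x points from the front face (x = -7 mm) into the panel, z up. Fully home, the rack hangs with its slot ends on the screw shanks: underside 67 mm above the worktop, 18 mm lower than when the heads pass through the holes.
- screw_mid (a point): stand frame -17, 0, 130 mm: plane of the screw-head tops. Two screws 70 mm apart at z = 130 mm: 6 mm shank, 6 mm free between front face and head, head 14 mm across, 4 mm thick. Both are set together up to 13 mm to one side (stand's y) of this point, differently each time and not in the measured poses: found only by feel or sight. They stay clamped.
- dropper_bottle: small brown dropper bottle, 31 mm across, 102 mm tall, on the worktop between the sink and the water distiller; origin at the centre of its underside. Leave alone.
- bur_block: blue block with a row of burs standing in it, 34 x 58 x 35 mm, on the worktop in front of the stand; origin at the centre of its underside. Leave alone.
- helix_tester: white coil of tube with a blue capsule, 48 x 54 x 21 mm, on the worktop in front of the stand; origin at the centre of its underside. Leave alone.
Mind the look-alikes: they are no part of the job. Of the things shaped like the rack, the stainless one is meant.

How it is judged:
By the outcome, as a careful person would: the job done as asked, in the order asked, and still so for the second after the job is handed in, with the robot touching nothing.
It also fails if it takes over 64 s, if anything falls off the work surface, if the arm or the gripper's body presses on something with over 40 N, if the wrist force passes 120 N, or if a joint passes its speed limit or range.

## Working session

There is one attempt and no reset: what is moved stays moved. The work goes in short steps, Python scripts to look and compute and a shell command to move; the robot and the scene stay as the last step left them, time stands still between calls to the robot, and variables do not carry over. Pictures are saved under pics/ and viewed, at most 10 in all, crops included, and the job is handed in when it is done.

```bash
mkdir -p pics
cat > h.py <<'E'
import numpy as np,cv2
from rig import arm,cams
def snap(n,f):
    p,d=cams.capture(n); cv2.imwrite(f'pics/{f}.png',p); np.save(f'pics/{f}.npy',d); return p,d
def pt(n,u,v,d):
    c=cams.camera_params(n); T=np.array(c['world_from_camera'])
    x=(u-c['cx'])/c['fx']*d; y=(v-c['cy'])/c['fy']*d
    return (T@[x,-y,-d,1])[:3]
E
python3 - <<'E'
from h import *
print(arm.sense())
for n in('side','top'):
    print(cams.camera_params(n)); snap(n,n+'0')
E
```

```text
{'t': 0.0, 'q': array([-1.36869012e+00,  3.09054795e-01,  1.63523236e+00, -3.23254767e-05,
        1.19972213e+00, -6.96784973e-02]), 'joint_vel': array([-0.00049632, -0.00058767,  0.00018858, -0.00055168, -0.00081124,
        0.00166267]), 'joint_torque': array([-5.48329481e-04, -4.15260780e+01, -2.76665658e+01, -1.45511026e-04,
        1.01427585e-02, -8.67187282e-06]), 'tcp_pos': array([ 0.16758674, -0.60122237,  0.22999428]), 'ee_rot': array([ 9.90779315e-01,  1.35480216e-01, -9.49712676e-05, -1.20466999e-03]), 'force': array([-0.00467998, -0.32792261,  0.54570749]), 'wrist_torque': array([ 0.04574863, -0.01763559, -0.00091152]), 'grip_force': 0.0, 'opening': 0.9975150263361927}
{'fx': 468.19916893528836, 'fy': 468.19916893528836, 'cx': 323.2672104959805, 'cy': 197.79640976473607, 'world_from_camera': array([[ 0.99228294,  0.04536591, -0.11539717,  0.2658411 ],
       [-0.12398397,  0.37500154, -0.91869572, -1.11257363],
       [ 0.00159665,  0.92591348,  0.37773228,  0.57002056],
       [ 0.        ,  0.        ,  0.        ,  1.        ]])}
{'fx': 449.85503114336166, 'fy': 449.85503114336166, 'cx': 324.62232150787105, 'cy': 197.638740564566, 'world_from_camera': array([[-2.95828034e-03,  9.93843426e-01, -1.10754200e-01,
         2.83837288e-01],
       [-9.99995221e-01, -3.03951212e-03, -5.64610124e-04,
        -1.31181222e-02],
       [-8.97772795e-04,  1.10752001e-01,  9.93847669e-01,
         1.29313147e+00],
       [ 0.00000000e+00,  0.00000000e+00,  0.00000000e+00,
         1.00000000e+00]])}
```

View pics/side0.png

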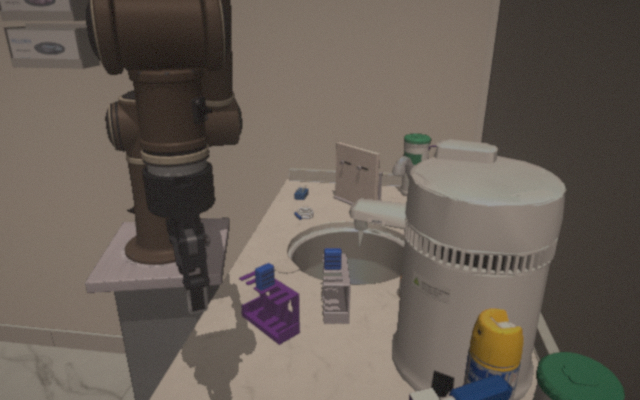

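View pics/top0.png

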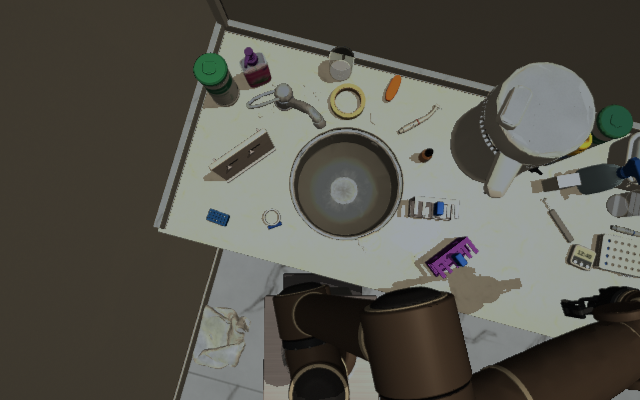

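Side view: the stainless rack is at (336,290) with its blue grip at (332,258), the purple look-alike is at (270,305) with its grip at (264,277), and the stand is at (357,175). Top view: the stainless rack is at (433,208), the purple one at (452,257) and the stand at (243,155). The candidates are the steel rack and the purple rack, and by the description I choose the stainless one. Next, enlarged crops to check it.

Run:
```python
import cv2,numpy as np
t=cv2.imread('pics/top0.png');s=cv2.imread('pics/side0.png')
def c(im,x,y,w,h,k): return cv2.resize(im[y:y+h,x:x+w],None,fx=k,fy=k,interpolation=cv2.INTER_CUBIC)
a=np.hstack([c(t,395,183,80,60,5),c(t,203,125,80,60,5)])
b=np.hstack([c(s,300,240,80,60,5),c(s,315,140,80,60,5)])
cv2.imwrite('pics/crop1.png',np.vstack([a,b]))
```

```text
(no output)
```

View pics/crop1.png

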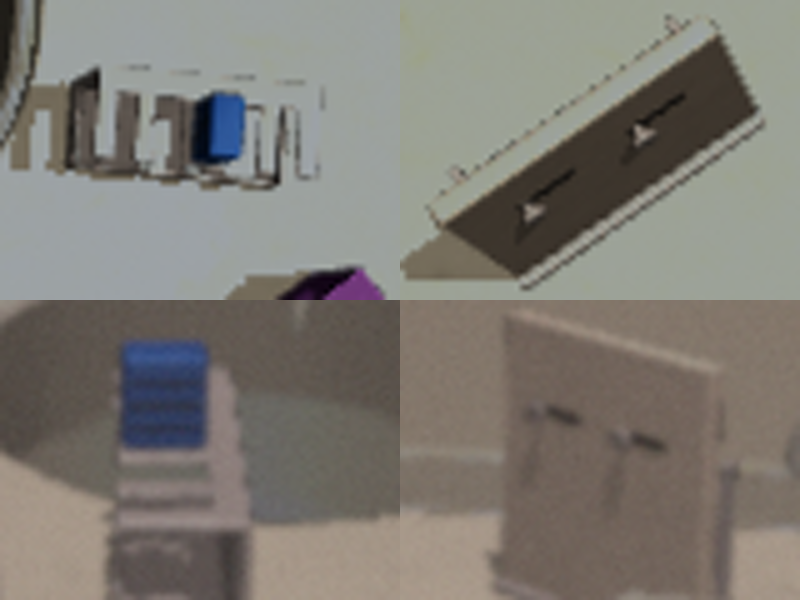

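The crop confirms it: the stainless rack has a blue grip, its back plate is on the far side and its comb faces the robot. The screw heads show in the top view at about (229.2,167.2) and (251.6,151.8), and in the side view at about (342.4,162.2) and (359.8,167.2).

```bash
cat > m.py <<'E'
from h import *
def cloud(n,f,x0,y0,x1,y1):
    d=np.load(f'pics/{f}.npy');im=cv2.imread(f'pics/{f}.png')
    v,u=np.mgrid[y0:y1,x0:x1]; dd=d[y0:y1,x0:x1]
    c=cams.camera_params(n);T=np.array(c['world_from_camera'])
    P=np.stack([(u-c['cx'])/c['fx']*dd,-(v-c['cy'])/c['fy']*dd,-dd],-1)@T[:3,:3].T+T[:3,3]
    ok=dd>0
    return P[ok],im[y0:y1,x0:x1][ok].astype(int),np.stack([u,v],-1)[ok]
def tri(ut,us):
    A=[];b=[]
    for n,(u,v) in(('top',ut),('side',us)):
        T=np.array(cams.camera_params(n)['world_from_camera']);o=T[:3,3];r=pt(n,u,v,1)-o;r/=np.linalg.norm(r)
        M=np.eye(3)-np.outer(r,r);A.append(M);b.append(M@o)
    X=np.linalg.lstsq(np.vstack(A),np.hstack(b),rcond=None)[0]
    return X,[np.linalg.norm(A[i]@X-b[i]) for i in(0,1)]
E
python3 - <<'E'
from m import *
np.set_printoptions(precision=4,suppress=True)
for n,f,box in(('top','top0',(425,195,455,225)),('side','side0',(318,243,348,275))):
    P,C,U=cloud(n,f,*box); m=(C[:,0]-C[:,2]>40)
    Q=P[m]; print(n,'blue',m.sum(),Q.min(0),Q.max(0),np.median(Q,0), 'uv',U[m].min(0),U[m].max(0))
    t=Q[Q[:,2]>0.124]; print(' topface',len(t),t.mean(0),t.min(0),t.max(0),cv2.minAreaRect((t[:,:2]*1000).astype(np.float32)))
P,C,U=cloud('top','top0',395,183,475,228)
b=(P[:,2]>0.08)&(P[:,2]<0.097); print('shelf',b.sum(),P[b].mean(0),cv2.minAreaRect((P[b][:,:2]*1000).astype(np.float32)))
# panel
P,C,U=cloud('side','side0',330,140,385,212); 
m=(P[:,2]>0.05)&(P[:,2]<0.18)&(P[:,1]>0.1)&(P[:,1]<.6);Q=P[m]
for i in range(8):
    c=Q.mean(0);n=np.linalg.svd(Q-c)[2][2];r=(Q-c)@n;Q=Q[abs(r)<max(.004,2*r.std()*(i<4))]
n*=np.sign(n[0]);print('side plane',len(Q),c,n,'yaw',np.arctan2(n[1],n[0]),r.std())
P,C,U=cloud('top','top0',200,120,285,185)
t=P[(P[:,2]>.178)&(P[:,2]<.195)];print('panel top',len(t),t.mean(0),cv2.minAreaRect((t[:,:2]*1000).astype(np.float32)))
m=(P[:,2]>0.03)&(P[:,2]<0.172);Q=P[m]
for i in range(8):
    c=Q.mean(0);n=np.linalg.svd(Q-c)[2][2];r=(Q-c)@n;Q=Q[abs(r)<max(.004,2*r.std()*(i<4))]
n*=np.sign(n[0]);print('top plane',len(Q),c,n,'yaw',np.arctan2(n[1],n[0]),r.std())
print(tri((229.2,167.2),(342.4,162.2)),tri((251.6,151.8),(359.8,167.2)))
E
```

```text
top blue 86 [ 0.3697 -0.3519  0.0059] [ 0.4012 -0.3029  0.1346] [ 0.3855 -0.3114  0.131 ] uv [437 202] [443 214]
 topface 85 [ 0.386  -0.3113  0.1308] [ 0.3697 -0.3199  0.1246] [ 0.4012 -0.3029  0.1346] ((385.5751647949219, -311.5935974121094), (16.423423767089844, 31.478782653808594), 87.6689682006836)
side blue 194 [ 0.3688 -0.3253  0.0937] [ 0.3992 -0.3093  0.1344] [ 0.384  -0.3206  0.1247] uv [325 249] [340 268]
 topface 101 [ 0.3834 -0.3191  0.13  ] [ 0.3688 -0.3249  0.1241] [ 0.3992 -0.3093  0.1344] ((383.9254150390625, -317.46917724609375), (13.28829288482666, 29.274051666259766), 81.34954071044922)
shelf 481 [ 0.3964 -0.3112  0.0891] ((392.334716796875, -311.8018493652344), (119.70875549316406, 50.08164978027344), 84.426025390625)
side plane 164 [0.5534 0.2505 0.1168] [ 0.0309  0.0189 -0.9993] yaw 0.5503982772334014 0.0022015837558286185
panel top 393 [0.532  0.2063 0.1847] ((533.1841430664062, 206.87249755859375), (16.0030574798584, 168.90476989746094), 35.39204025268555)
top plane 854 [0.5279 0.2024 0.1053] [0.8152 0.5791 0.0012] yaw 0.6176605873358652 0.000684139117772732
(array([0.4944, 0.2376, 0.1297]), [np.float64(0.0001549140018700656), np.float64(0.000154914001870087)]) (array([0.536 , 0.1791, 0.1312]), [np.float64(0.0007747823957270812), np.float64(0.0007747823957264885)])
```

Measured:
- **Rack:** origin (0.392, -0.312), yaw -0.097.
- **Grip:** (0.386, -0.311), top at z = 0.131 in both views.
- **Stand:** yaw 0.618.
- **Screws:** about 11.6 mm toward the stand's +y, at z = 0.130.

Next I move above the grip.

The manual's scale: shifts go in shares of 0.6 m and turns go in shares of pi/2 rad. Converting my numbers, 0.288 m is 0.48, -0.221 m is -0.3683, 0.369 rad is 0.2349.

```bash
echo '{"sx": [0.0417,0.0833,0.1333,0.2167,0.3083,0.4,0.48,0.48,0.48,0.48,0.48],"sy": [-0.0867,-0.1733,-0.2583,-0.3,-0.325,-0.35,-0.3683,-0.3683,-0.3683,-0.3683,-0.3683],"sz": [0.0167,0.0333,0.05,0.0583,0.0583,0.0583,0.0583,0.0583,0.0583,0.0583,0.0583],"twist": [0.0573,0.1146,0.1719,0.2349,0.2349,0.2349,0.2349,0.2349,0.2349,0.2349,0.2349],"aperture": [0.6,0.6,0.6,0.6,0.6,0.6,0.6,0.6,0.6,0.6,0.6]}' | python3 -m inch 40
cat > go.py <<'E'
# usage: go.py x y z yaw -> shift in tool axes from the measured pose
import sys; from h import *
from scipy.spatial.transform import Rotation as R
np.set_printoptions(precision=4,suppress=True)
s=arm.sense();r=R.from_quat(s['ee_rot']);M=r.as_matrix()
t=np.array([float(a) for a in sys.argv[1:5]])
yaw=np.arctan2(M[1,0],M[0,0])
print('t',s['t'],'pos',s['tcp_pos'],'yaw',yaw,'zaxis',M[:,2],'F',s['force'],'T',s['wrist_torque'],'op',s['opening'],s['grip_force'])
print('shift',M.T@(t[:3]-s['tcp_pos']),'turn',-(t[3]-yaw))
E
python3 go.py 0.3863 -0.3112 0.094 -0.097
```

```text
t: 1.48
tcp_pos: [0.3849, -0.3125, 0.1962]
ee_rot: [0.999, -0.05, -0.0, -0.0]
force: [1.0, -0.5, -0.1]
opening: 0.6
grip_force: 0.0
t 1.475 pos [ 0.3849 -0.3125  0.1962] yaw -0.099170678604116 zaxis [-0.0003  0.0001 -1.    ] F [ 1.0082 -0.4851 -0.0511] T [0.0606 0.0024 0.0742] op 0.5995936370521571 0.0
shift [ 0.0013 -0.0014  0.1022] turn -0.0021706786041160026
```

To row units: 0.102 m is 0.17, 0.095 m is 0.1583, -0.002 rad is -0.0013.

```bash
echo '{"sx": [0.0017,0.0017,0.0017,0.0017,0.0017,0.0017],"sy": [-0.0017,-0.0017,-0.0017,-0.0017,-0.0017,-0.0017],"sz": [0.0667,0.1333,0.1583,0.17,0.17,0.17],"twist": [-0.0013,-0.0013,-0.0013,-0.0013,-0.0013,-0.0013],"aperture": [0.6,0.6,0.6,0.6,0.6,0.6]}' | python3 -m inch 40 && python3 go.py 0.3863 -0.3112 0.094 -0.097
python3 - <<'E'
from h import *
s,_=snap('side','side1')
cv2.imwrite('pics/crop2.png',cv2.resize(s[190:350,230:430],None,fx=4,fy=3.75,interpolation=2)[:600])
E
```

```text
t: 2.22
tcp_pos: [0.3879, -0.3119, 0.0956]
ee_rot: [0.999, -0.048, 0.001, 0.001]
force: [0.3, 0.1, 0.1]
opening: 0.598
grip_force: 0.0
t 2.225 pos [ 0.3879 -0.3119  0.0956] yaw -0.09532559139558615 zaxis [ 0.002  -0.0019 -1.    ] F [0.2512 0.0959 0.0838] T [-0.0243  0.0011 -0.0442] op 0.5979101879767363 0.0
shift [-0.0016 -0.0006  0.0016] turn 0.0016744086044138545
```

View pics/crop2.png

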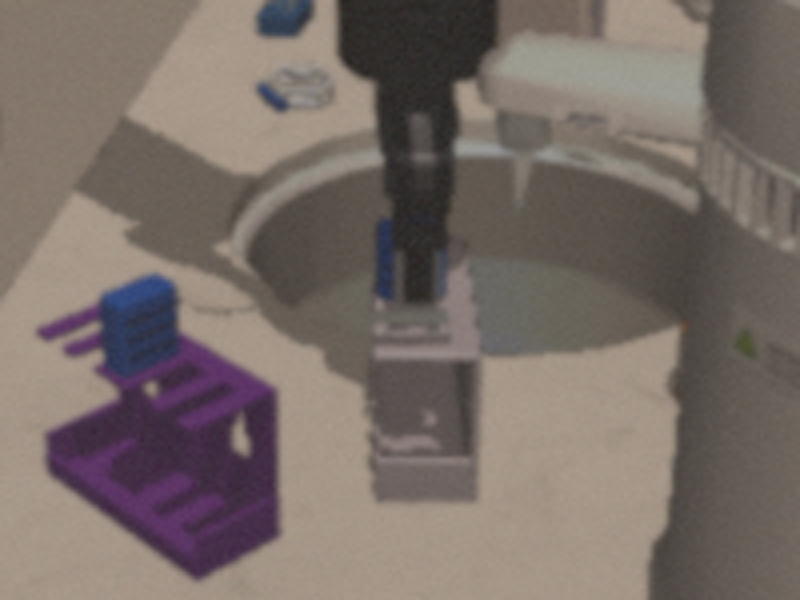

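The near finger, at crop (415,280), stands in front of the stainless rack's blue grip with clearance above the shelf. I close the gripper and lift.

To row units: -0.0015 m is -0.0025, 0.001 m is 0.0017, 0.002 rad is 0.0013.

```bash
echo '{"sx": [-0.0025,-0.0025,-0.0025,-0.0025,-0.0025,-0.0025,-0.0025],"sy": [-0.0008,-0.0008,-0.0008,-0.0008,-0.0008,-0.0008,-0.0008],"sz": [0.0017,0.0017,0.0017,0.0017,0.0017,0.0017,0.0017],"twist": [0.0013,0.0013,0.0013,0.0013,0.0013,0.0013,0.0013],"aperture": [0.4,0.15,0.0,0.0,0.0,0.0,0.0]}' | python3 -m inch 70 && python3 go.py 0.3863 -0.3112 0.094 -0.097
```

```text
t: 3.15
tcp_pos: [0.3856, -0.3106, 0.0934]
ee_rot: [0.999, -0.049, 0.0, 0.0]
force: [-0.4, -1.4, 2.6]
opening: 0.203
grip_force: 70.9
t 3.15 pos [ 0.3856 -0.3106  0.0934] yaw -0.09709355758084517 zaxis [ 0.0001 -0.0004 -1.    ] F [-0.3874 -1.3867  2.6045] T [-0.1445  0.0992  0.0643] op 0.2025056534464259 70.85879445075989
shift [ 0.0008  0.0005 -0.0006] turn -9.355758084517163e-05
```

To row units: -0.46 m is -0.7667, -0.16 m is -0.2667, -0.715 rad is -0.4552.

```bash
echo '{"sx": [0,0,0,0,0,0,0,0,0,0,0,0,0,0,0,0,0,0,0],"sy": [0,0,0,0,-0.0333,-0.1,-0.1833,-0.2667,-0.35,-0.4333,-0.5167,-0.6,-0.6833,-0.7333,-0.7667,-0.7667,-0.7667,-0.7667,-0.7667],"sz": [-0.0167,-0.05,-0.1167,-0.1833,-0.2333,-0.25,-0.25,-0.25,-0.25,-0.25,-0.25,-0.25,-0.25,-0.25,-0.25,-0.25,-0.25,-0.25,-0.25],"twist": [0,0,0,0,0,0,-0.0637,-0.1273,-0.191,-0.2546,-0.3183,-0.382,-0.4329,-0.4552,-0.4552,-0.4552,-0.4552,-0.4552,-0.4552],"aperture": [0,0,0,0,0,0,0,0,0,0,0,0,0,0,0,0,0,0,0]}' | python3 -m inch 70 && python3 go.py 0.4704 0.1766 0.1784 0.6177
python3 - <<'E'
from h import *
s,_=snap('side','side2');t,_=snap('top','top2')
a=cv2.resize(s[100:250,270:410],(560,600),interpolation=2)
cv2.imwrite('pics/crop3.png',np.hstack([cv2.resize(s[110:235,300:400],(400,500),interpolation=2),cv2.resize(t[115:240,200:300],(400,500),interpolation=2)]))
E
```

```text
t: 5.52
tcp_pos: [0.4301, 0.1468, 0.2433]
ee_rot: [0.953, 0.303, -0.0, 0.0]
force: [0.2, -0.2, -2.8]
opening: 0.205
grip_force: 70.3
t 5.525 pos [0.4301 0.1468 0.2433] yaw 0.6165640737640949 zaxis [-0.0002 -0.0001 -1.    ] F [ 0.2343 -0.1604 -2.7912] T [0.0202 0.0356 0.0085] op 0.20462621780131285 70.2969217300415
shift [ 0.0501 -0.001   0.0649] turn -0.0011359262359050826
```

View pics/crop3.png

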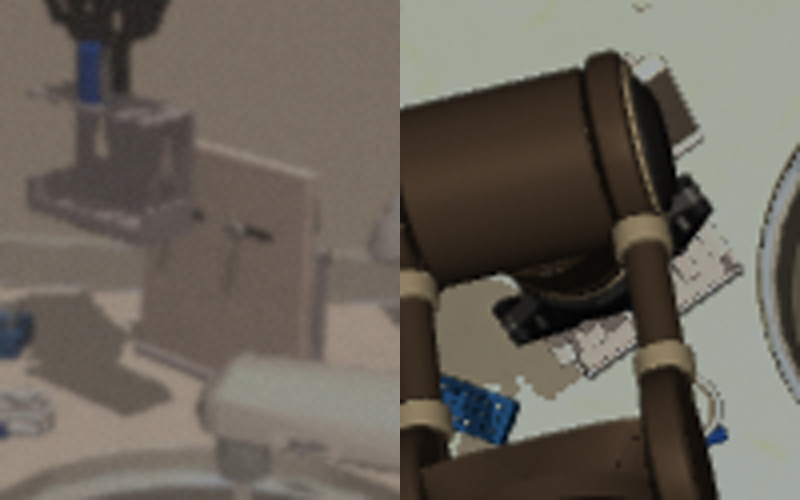

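The rack hangs level in the gripper, in side crop left of the stand, and the stand's screws are still visible. I check the rack's pose in the hand from the depth data.

Run:
```python
from m import *
from scipy.spatial.transform import Rotation as R
np.set_printoptions(precision=4,suppress=True)
s=arm.sense();M=R.from_quat(s['ee_rot']).as_matrix()
F=np.array([[M[0,0],M[1,0],0],[-M[1,0],M[0,0],0],[0,0,1]])
for n,f,b in(('side','side2',(290,100,400,240)),('top','top2',(190,115,300,240))):
    P,C,U=cloud(n,f,*b); Q=(P-s['tcp_pos'])@F.T
    m=(abs(Q[:,0])<.06)&(abs(Q[:,1])<.09)&(Q[:,2]<-.002)&(Q[:,2]>-.12); Q=Q[m]
    print(n,len(Q));
    for i in range(3): print(' pct',np.percentile(Q[:,i],[0,1,2,5,50,95,98,99,100]))
    e=Q[Q[:,1]<-.05]; print(' -y end face y median',len(e),np.median(e[:,1]))
    w=Q[(Q[:,2]<-.002)&(Q[:,2]>-.010)]; 
    if len(w)>9: print(' shelf',len(w),w.min(0),w.max(0),cv2.minAreaRect((w[:,:2]*1000).astype(np.float32)))
    # yaw via end-face fit
    if n=='side':
        g=e[abs(e[:,1]-np.median(e[:,1]))<.004]; print(' endface slope',np.polyfit(g[:,0],g[:,1],1), g[:,0].min(),g[:,0].max())
```

```text
side 1131
 pct [-0.0235 -0.0214 -0.0206 -0.0197  0.0244  0.0293  0.0302  0.031   0.0338]
 pct [-0.0639 -0.0628 -0.062  -0.061  -0.0056  0.057   0.0587  0.0599  0.0614]
 pct [-0.0925 -0.0902 -0.0894 -0.0879 -0.0649 -0.0029 -0.0023 -0.0022 -0.002 ]
 -y end face y median 241 -0.05889951170301251
 shelf 136 [-0.0235 -0.0619 -0.0093] [ 0.03    0.0607 -0.002 ] ((3.918384552001953, -0.8250198364257812), (122.888427734375, 53.1655387878418), 88.7026138305664)
 endface slope [ 0.0157 -0.0595] -0.021943168248300764 0.03347021361908827
top 458
 pct [-0.0185 -0.0182 -0.0179 -0.0176 -0.0073  0.0105  0.0144  0.0152  0.0183]
 pct [-0.0598 -0.0593 -0.0584 -0.0565 -0.0137  0.0563  0.0582  0.0589  0.0602]
 pct [-0.0947 -0.0937 -0.0928 -0.0918 -0.0864 -0.0029 -0.0024 -0.0023 -0.002 ]
 -y end face y median 64 -0.055041781437702025
 shelf 135 [-0.018  -0.0598 -0.0097] [ 0.0046  0.0602 -0.002 ] ((-7.856925010681152, -0.044185638427734375), (22.119945526123047, 119.97821044921875), 1.4035571813583374)
```

To row units: 0.065 m is 0.1083, 0.05 m is 0.0833, -0.001 rad is -0.0006.

```bash
echo '{"sx": [0,0.0167,0.05,0.0833,0.0833,0.0833,0.0833],"sy": [0,0,-0.0017,-0.0017,-0.0017,-0.0017,-0.0017],"sz": [0.05,0.1,0.1083,0.1083,0.1083,0.1083,0.1083],"twist": [-0.0006,-0.0006,-0.0006,-0.0006,-0.0006,-0.0006,-0.0006],"aperture": [0,0,0,0,0,0,0]}' | python3 -m inch && python3 go.py 0.4704 0.1766 0.1784 0.6177
python3 - <<'E'
from h import *
s,_=snap('side','side3')
cv2.imwrite('pics/crop4.png',cv2.resize(s[120:220,300:400],(600,600),interpolation=2))
E
```

```text
t: 6.5
tcp_pos: [0.4696, 0.1768, 0.1782]
ee_rot: [0.953, 0.304, -0.0, 0.0]
force: [-0.1, -0.4, -3.3]
opening: 0.201
grip_force: 70.2
t 6.5 pos [0.4696 0.1768 0.1782] yaw 0.6184614769356537 zaxis [-0.0007 -0.0003 -1.    ] F [-0.0657 -0.3768 -3.3164] T [-0.0174  0.0776 -0.0362] op 0.201024095135076 70.20892024040222
shift [ 0.0005  0.0006 -0.0002] turn 0.0007614769356536488
```

View pics/crop4.png

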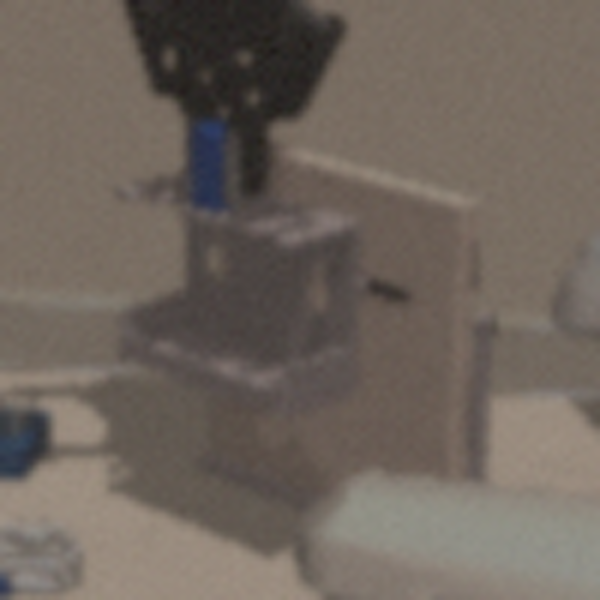

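The rack is squarely in front of the panel at crop (270,290), and its right slot edge just hides the screw heads. I advance slowly and watch the force.

To row units: 0.022 m is 0.0367, 0.021 m is 0.035.

```bash
echo '{"sx": [0.0083,0.0167,0.0233,0.0267,0.03,0.0333,0.035,0.0367,0.0367],"sy": [0.0008,0.0008,0.0008,0.0008,0.0008,0.0008,0.0008,0.0008,0.0008],"sz": [0,0,0,0,0,0,0,0,0],"twist": [0,0,0,0,0,0,0,0,0],"aperture": [0,0,0,0,0,0,0,0,0]}' | python3 -m inch && python3 go.py 0.4949 0.1939 0.1784 0.6177
```

```text
t: 7.68
tcp_pos: [0.4886, 0.1896, 0.1783]
ee_rot: [0.953, 0.304, 0.0, -0.0]
force: [-0.2, 0.2, -2.8]
opening: 0.2
grip_force: 70.2
t 7.675 pos [0.4886 0.1896 0.1783] yaw 0.6188029529334496 zaxis [ 0.  0. -1.] F [-0.1651  0.2365 -2.845 ] T [-0.0032 -0.0064  0.0213] op 0.20048787632903012 70.20861983299255
shift [ 0.0076  0.0002 -0.0001] turn 0.0011029529334495303
```

To row units: 0.003 m is 0.005, 0.002 m is 0.0033.

```bash
echo '{"sx": [0.0017,0.0033,0.005,0.005],"sy": [0,0,0,0],"sz": [0,0,0,0],"twist": [0,0,0,0],"aperture": [0,0,0,0]}' | python3 -m inch && echo '{"sx": [0.0017,0.0033,0.0033],"sy": [0,0,0],"sz": [0,0,0],"twist": [0,0,0],"aperture": [0,0,0]}' | python3 -m inch&& python3 go.py 0.4949 0.1939 0.1784 0.6177
```

```text
t: 8.18
tcp_pos: [0.4911, 0.1914, 0.1783]
ee_rot: [0.953, 0.305, -0.0, -0.0]
force: [-0.0, -1.2, -3.7]
opening: 0.203
grip_force: 70.2
t: 8.55
tcp_pos: [0.4927, 0.1926, 0.1783]
ee_rot: [0.953, 0.305, 0.0, -0.0]
force: [-0.3, -0.3, -4.0]
opening: 0.199
grip_force: 70.2
t 8.55 pos [0.4927 0.1926 0.1783] yaw 0.6188542414360942 zaxis [ 0.0001  0.     -1.    ] F [-0.3412 -0.3269 -3.9819] T [-0.0488  0.0032 -0.0202] op 0.19872632685008632 70.20997166633606
shift [ 0.0025  0.0002 -0.0001] turn 0.0011542414360942166
```

There's no force 7 mm past the head-top plane, so the heads are in the holes. I carry on gently to the panel.

To row units: 0.001 m is 0.0017, 0.0005 m is 0.0008.

```bash
for i in 1 2 ; do echo '{"sx": [0.0008,0.0017,0.0017],"sy": [0,0,0],"sz": [0,0,0],"twist": [0,0,0],"aperture": [0,0,0]}' | python3 -m inch | grep -E 'tcp|force:'; done; python3 go.py 0.4949 0.1939 0.1784 0.6177
```

```text
tcp_pos: [0.4935, 0.1931, 0.1783]
force: [0.5, -0.1, -3.8]
grip_force: 70.2
tcp_pos: [0.4941, 0.1936, 0.1782]
force: [-0.6, -1.0, -2.4]
grip_force: 70.2
t 9.3 pos [0.4941 0.1936 0.1782] yaw 0.6187933445237708 zaxis [-0.0004 -0.0002 -1.    ] F [-0.6358 -0.9631 -2.3793] T [-0.0602  0.1525  0.002 ] op 0.20120845350536276 70.21920561790466
shift [ 0.0008  0.0002 -0.0002] turn 0.001093344523770745
```

To row units: 0.0006 m is 0.001, 0.0003 m is 0.0005.

```bash
echo '{"sx": [0.0005,0.001,0.001],"sy": [0,0,0],"sz": [0,0,0],"twist": [0,0,0],"aperture": [0,0,0]}' | python3 -m inch | grep -E 'tcp|force:';echo '{"sx": [0.0005,0.001,0.001],"sy": [0,0,0],"sz": [0,0,0],"twist": [0,0,0],"aperture": [0,0,0]}' | python3 -m inch | grep -E 'tcp|force:'; python3 go.py 0.4949 0.1939 0.1784 0.6177
```

```text
tcp_pos: [0.4941, 0.1936, 0.1782]
force: [-3.2, -2.4, 0.1]
grip_force: 70.3
tcp_pos: [0.4941, 0.1937, 0.1781]
force: [-4.7, -3.0, 0.4]
grip_force: 70.5
t 10.05 pos [0.4941 0.1937 0.1781] yaw 0.619019414700968 zaxis [-0.0027 -0.0017 -1.    ] F [-4.7215 -3.0325  0.3588] T [-0.6329  0.7238 -0.0284] op 0.20152794679606956 70.50093054771423
shift [ 0.0007  0.0003 -0.0003] turn 0.001319414700967969
```

The plate meets the panel, with a 5.6 N normal force at the expected place. I ease off slightly and slide down.

To row units: 0.004 m is 0.0067, 0.003 m is 0.005.

```bash
echo '{"sx": [-0.0013,-0.0013,-0.0013,-0.0013,-0.0013,-0.0013],"sy": [0,0,0,0,0,0],"sz": [0,0.0017,0.0033,0.005,0.0067,0.0067],"twist": [0,0,0,0,0,0],"aperture": [0,0,0,0,0,0]}' | python3 -m inch | grep -E 'tcp|force:'; python3 go.py 0.4941 0.1936 0.1602 0.6177
```

```text
tcp_pos: [0.494, 0.1937, 0.174]
force: [-4.8, -3.1, -1.1]
grip_force: 70.5
t 10.8 pos [0.494  0.1937 0.174 ] yaw 0.6188294704145514 zaxis [-0.0013 -0.0005 -1.    ] F [-4.7578 -3.0888 -1.0739] T [-0.5783  0.7157  0.0066] op 0.2039687288498048 70.48515558242798
shift [-0.      0.0001  0.0138] turn 0.001129470414551359
```

To row units: 0.005 m is 0.0083, -0.0005 m is -0.0008.

```bash
echo '{"sx": [-0.0008,-0.0008,-0.0008,-0.0008,-0.0008,-0.0008],"sy": [0,0,0,0,0,0],"sz": [0.0017,0.0033,0.005,0.0067,0.0083,0.0083],"twist": [0,0,0,0,0,0],"aperture": [0,0,0,0,0,0]}' | python3 -m inch | grep -E 'tcp|force:'; echo '{"sx": [0,0,0,0,0,0],"sy": [0,0,0,0,0,0],"sz": [0.0017,0.0033,0.005,0.0067,0.0083,0.0083],"twist": [0,0,0,0,0,0],"aperture": [0,0,0,0,0,0]}' | python3 -m inch | grep -E 'tcp|force:'; python3 go.py 0.4941 0.1936 0.1602 0.6177
```

```text
tcp_pos: [0.4941, 0.1936, 0.169]
force: [-2.6, -3.7, -2.0]
grip_force: 70.5
tcp_pos: [0.4941, 0.1936, 0.1641]
force: [-3.1, -1.8, -1.1]
grip_force: 70.5
t 12.3 pos [0.4941 0.1936 0.1641] yaw 0.6187596850646991 zaxis [-0.0001 -0.     -1.    ] F [-3.1057 -1.8376 -1.1233] T [-0.501   0.5709 -0.0174] op 0.20176858722685986 70.50885200500488
shift [-0.     -0.      0.0039] turn 0.0010596850646991118
```

To row units: 0.003 m is 0.005, 0.002 m is 0.0033.

```bash
echo '{"sx": [0,0,0,0],"sy": [0,0,0,0],"sz": [0.0017,0.0033,0.005,0.005],"twist": [0,0,0,0],"aperture": [0,0,0,0]}' | python3 -m inch | grep -E 'tcp|force:'; for i in 1 2; do echo '{"sx": [0,0],"sy": [0,0],"sz": [0.0008,0.0008],"twist": [0,0],"aperture": [0,0]}' | python3 -m inch | grep -E 'tcp|force:';done; python3 go.py 0.4941 0.1936 0.1602 0.6177
```

```text
tcp_pos: [0.4941, 0.1936, 0.1612]
force: [-3.5, -2.2, -2.0]
grip_force: 70.5
tcp_pos: [0.4941, 0.1936, 0.1608]
force: [-3.6, -3.2, -1.1]
grip_force: 70.5
tcp_pos: [0.4942, 0.1936, 0.1604]
force: [-4.3, -2.6, -1.0]
grip_force: 70.6
t 13.3 pos [0.4942 0.1936 0.1604] yaw 0.6187779270880215 zaxis [-0. -0. -1.] F [-4.2703 -2.6289 -0.9711] T [-0.4559  0.7176 -0.0085] op 0.19999567266524565 70.55076241493225
shift [-0.     -0.      0.0002] turn 0.0010779270880214575
```

Still no vertical stop, so I continue in 0.5 mm steps until the slot ends take the load.

To row units: 0.0005 m is 0.0008.

```bash
for i in 1 2 3; do echo '{"sx": [0,0],"sy": [0,0],"sz": [0.0008,0.0008],"twist": [0,0],"aperture": [0,0]}' | python3 -m inch | grep -E 'tcp|^force:';done
```

```text
tcp_pos: [0.4941, 0.1936, 0.1602]
force: [-4.9, -3.4, 1.2]
tcp_pos: [0.4941, 0.1936, 0.16]
force: [-7.1, -4.6, 2.9]
tcp_pos: [0.4941, 0.1936, 0.16]
force: [-6.3, -4.4, 5.8]
```

The slot ends are on the shanks: an 18.2 mm drop and the vertical force has reversed. I relax, release and back up.

To row units: -0.0005 m is -0.0008.

```bash
echo '{"sx": [-0.0008,-0.0008,-0.0008,-0.0008,-0.0008,-0.0008,-0.0008],"sy": [0,0,0,0,0,0,0],"sz": [-0.0008,-0.0008,-0.0008,-0.0008,-0.0008,-0.0008,-0.0008],"twist": [0,0,0,0,0,0,0],"aperture": [0,0,0.3,0.5,0.5,0.5,0.5]}' | python3 -m inch | grep -E 'tcp|force:|open'; python3 go.py 0.4941 0.1936 0.1602 0.6177
python3 - <<'E'
from h import *
s,_=snap('side','side4')
cv2.imwrite('pics/crop5.png',cv2.resize(s[120:220,300:400],(600,600),interpolation=2))
E
```

```text
tcp_pos: [0.4939, 0.1934, 0.1593]
force: [-0.4, 0.0, -0.2]
opening: 0.501
grip_force: 0.0
t 14.925 pos [0.4939 0.1934 0.1593] yaw 0.6188241347299824 zaxis [ 0.0003  0.0002 -1.    ] F [-0.3594  0.0467 -0.2046] T [ 0.0033 -0.031   0.0292] op 0.5014649387551956 0.0
shift [ 0.0003 -0.     -0.0009] turn 0.0011241347299824067
```

View pics/crop5.png

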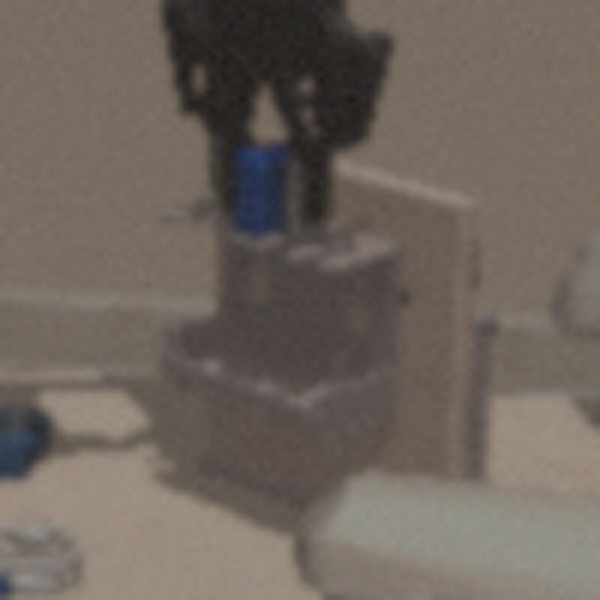

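The rack hangs on the panel at crop (300,310) with the fingers open either side of the grip and no force. I go straight up, then back.

To row units: 0.25 m is 0.4167, 0.2 m is 0.3333.

```bash
echo '{"sx": [0,0,0,0,-0.05,-0.1333,-0.2167,-0.2167,-0.2167,-0.2167,-0.2167,-0.2167,-0.2167,-0.2167,-0.2167],"sy": [0,0,0,0,0,0,0,0.0833,0.1667,0.25,0.3333,0.4167,0.4167,0.4167,0.4167],"sz": [-0.0167,-0.05,-0.1,-0.1667,-0.2167,-0.2333,-0.2333,-0.2333,-0.2333,-0.2333,-0.2333,-0.2333,-0.2333,-0.2333,-0.2333],"twist": [0,0,0,0,0,0,0,0,0,0,0,0,0,0,0],"aperture": [0.5,0.5,0.5,0.5,0.5,0.5,0.5,0.5,0.5,0.5,0.5,0.5,0.5,0.5,0.5]}' | python3 -m inch | grep -E 'tcp|force:|open'
python3 - <<'E'
from m import *
np.set_printoptions(precision=4,suppress=True)
s,_=snap('side','side5');t,_=snap('top','top5')
cv2.imwrite('pics/crop6.png',np.hstack([cv2.resize(s[120:220,300:400],(400,400),interpolation=2),cv2.resize(t[120:240,195:315],(400,400),interpolation=2)]))
P,C,U=cloud('top','top5',200,120,300,230)
n=np.array([.8152,.579]);o=np.array([.5332,.2069])
a=(P[:,:2]-o)@n;b=(P[:,:2]-o)@[-n[1],n[0]]
m=(a<-.006)&(a>-.09)&(abs(b)<.09)&(P[:,2]>.145)&(P[:,2]<.165)
print('shelf z',np.median(P[m,2]),cv2.minAreaRect((np.stack([a,b],1)[m]*1000).astype(np.float32)))
E
```

```text
tcp_pos: [0.5322, -0.0846, 0.2995]
force: [0.4, -0.3, 0.3]
opening: 0.501
grip_force: 0.0
shelf z 0.15592165187090812 ((-32.13015365600586, -0.5702667236328125), (52.63019943237305, 166.8231964111328), 0.293674498796463)
```

View pics/crop6.png

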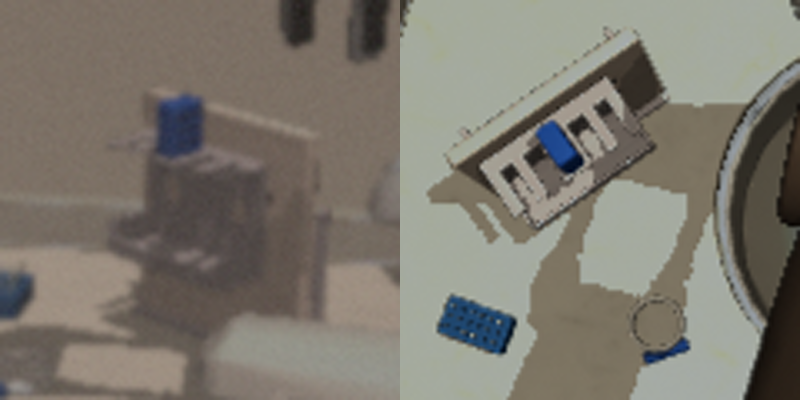

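The rack hangs level and flush. Its shelf is at z = 0.156, as expected for 67 + 89 mm, and the bur block and coil are undisturbed. Handing in.

```bash
python3 -c "from rig import arm; print(arm.sign_off())"
```

```text
the job is handed in; nothing more can be done
None
```

The stainless rack is hung fully home on both screws and let go, the gripper is clear of everything, the bur block and coil look undisturbed, I did not go near the dropper bottle, and the job is handed in.

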